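# Hold the drilled corner block in the angle of the hall shelf

### The job

The beech corner block on the hall table has been drilled and its quick-release vise is unlocked: slide the moving jaw well back, lift the block out, and set it, chamfer up and facing outwards, into the angle between the wall shelf's board and its back rail, centred between the two strips of masking tape. Then hold it there for screwing with one steady diagonal push, tight and flat against rail and board at the same time, firmly but without forcing it. Finish while still holding and pushing it; do not let go, and leave the other things on the shelf where they are.

Things in the scene. Friction and masses are not known exactly. Their poses are not given: they have to be found in the camera images.
- block_mid (a point): centre of the beech block: 36 (x) by 64 (y, length) by 36 mm (z), about 55 g; its upper -x long edge is cut by a 45 degree chamfer 16 mm wide in x and z. Own +x points out of the flat back face (the one for the rail), z up. Flat end faces at y = +-32 mm, good to grip. It starts on the vise's bed, back face to the fixed jaw, its ends 5 to 9 mm out beyond the jaws
- block_chamfer (a point): middle of the block's sloping chamfer face, 10 mm from the centre towards the block's -x and 10 mm up; axes as the block's
- vise_seat (a point): point on the bed, under the middle of the jaws' gap, of the grey iron vise bolted to the table. Own +x points to the fixed jaw, whose face is 18 mm away; y along the jaws, z up. Bed 34 mm above the table; jaws 50 mm wide (y), rising 28 mm above the bed. Over 25 mm off in y the vise is only a base 10 mm high (bolt heads 16 mm)
- jaw_mid (a point): middle of the moving jaw, 14 mm below its top: an iron block 44 mm long in x, 50 mm wide in y, 28 mm high above the bed, which can be pinched from above across its 50 mm width. Axes as vise_seat's. The vise's screw and T-handle travel with it
- vise_jaw (a joint): slide of the moving jaw in m: 0 when it touches the block, growing as the jaw is drawn back along the vise's -x, stop at 0.046. It starts 0 to 0.004 open, slides against about 3 N of friction and stays where it is left
- place (a point): where the block's centre is to be held: midway between two tan masking tape strips (each 19 mm wide, inner edges 70 mm apart, running across the board and up the rail), 18 mm above the board and 18 mm in front of the rail. Own +x points into the rail, square to its face; y along the rail, z up
- shelf_board: white melamine shelf board, 200 mm deep, 560 mm long, 18 mm thick, fixed and rigid; origin in the inner corner line at mid length, at the board's top face (90 mm above the table). +x points into the rail, y along it, z up; the board reaches from x = 0 to -200 mm. Friction of the block on board and rail is 0.5 to 0.7, so that a block not yet touching the rail may stick on the board
- shelf_rail: white melamine back rail, 18 mm thick, 45 mm high above the board, fixed and rigid; behind it a half-height wall whose wooden cap starts 8 mm behind the rail's face and reaches 61 mm above the board. Same origin and axes as shelf_board; its front face is x = 0
- bead_box: bystander: clear plastic box of beads 72 x 92 mm, 50 mm high, loose on the shelf; origin under its centre
- bell: bystander: chrome bicycle bell 55 mm across, 40 mm high, loose on the shelf; origin under its centre
- coaster: bystander: round ceramic eye coaster 92 mm across, 8 mm thick, loose on the shelf; origin under its centre
Mind the look-alikes: they are no part of the job. There is more than one size of the part that bears block_mid; the job needs the middle-sized.

How it is judged:
On the way, in this order (a step that is already met when the one before it is completed fails the run):
1. the moving jaw is drawn back at least 15 mm while the block still stands on the vise's bed (value of joint vise_jaw above 0.015 m and z of block_mid in the frame of vise_seat below 0.024 m and horizontal distance between block_mid and vise_seat below 0.02 m), for 0.2 s.
2. the block is lifted clear out of the vise, with the jaw left open (value of joint vise_jaw above 0.015 m and z of block_mid in the frame of vise_seat above 0.05 m and contact force between the fingers and block above 0.5 N), for 0.1 s.
At the end, for the whole second after the job is handed in: Block in the shelf's inner corner, chamfer up and outwards: within 3 mm of rail and board, 10 mm of midway between the tapes, 0.05 rad of square, at rest, with the fingers still pushing it so that it bears on the rail and on the board with 3 to 40 N each (x of block_mid in the frame of place between -0.003 and 0.003 m and y of block_mid in the frame of place between -0.01 and 0.01 m and z of block_mid in the frame of place between -0.003 and 0.003 m and x of block_chamfer in the frame of place below -0.005 m and z of block_chamfer in the frame of place above 0.005 m and angle between the x axis of block_mid and the x axis of place, either way round below 0.05 rad and angle between the z axis of block_mid and the z axis of place, either way round below 0.05 rad and contact force between block and shelf_rail between 3 and 40 N and contact force between block and shelf_board between 3 and 40 N and contact force between the fingers and block above 2 N and linear speed of block below 0.01 m/s); the arm keeps its last pose, push and grip.
It fails at once if a bystander on the shelf is shifted more than 15 mm (distance of any of bead_box, bell, coaster from where it was at the start of the episode above 0.015 m).
It fails at once if the block is forced against rail or board with more than 80 N (contact force between block and shelf_rail above 80 N or contact force between block and shelf_board above 80 N).
It also fails if it takes over 61 s, if anything falls off the work surface, if the arm or the gripper's body presses on something with over 40 N, if the wrist force passes 120 N, or if a joint passes its speed limit or range.

### The arm

A 6-joint arm with a two-finger parallel gripper is mounted at the origin on the work surface. World frame = base frame: x ahead of the robot, y to its left, z up, the work surface at z = 0. Lengths are in m, angles in rad, forces in N, time in s.
With the tool pointing down it reaches from about 0.425 to 0.95 m from the base axis. Payload 3.5 kg.
Tool frame: the origin (TCP) lies on the centre line of the jaws, within the pads' length; the fingertips stand 11 mm ahead of it and the grasp point (between the pads) lies 8 mm behind it; z points along the fingers, y is the line along which they close (so a half turn about z gives the same grasp; the last joint's range is limited). The gripper opens to 85 mm and grips with 20 to 120 N. Pads are 22 mm wide; open, the fingers measure 114 mm over their backs; the gripper's body (76 mm by 85 mm) begins 54 mm behind the grasp point. The pads swing forward as they close: fully open they stand 13 mm farther back than shut.
Start: joints at [-1.477, 0.286, 1.577, -0, 1.279, -0.15], TCP at [0.163, -0.655, 0.242] pointing down, gripper open.
Joint ranges: [-2.77, 2.77], [-0.9, 2.22], [0.21, 2.48], [-1.53, 4.67], [0.24, 2.81], [-2.84, 2.84]. Speed limits (rad/s): [2.79, 2.79, 3.14, 3.14, 3.14, 3.14].

### API

Orientations are given as a unit quaternion [x, y, z, w].
In Python, from plant import ctrl gives the robot as it stands.
- The arm moves only by the tool step_arm, never from a script. Its argument "motion" is a list of rows, each an object with "offset": the shift along the tool's x, y, z in m, a list of three; "twist": the turn about the tool's z in degrees. A call has 1 to 12 rows; each row is the pose to reach, as a shift and turn from the pose commanded when the call began, along the tool's axes at that moment; what a row does not reach only later rows make up. A row lasts 1/10 s, in which the tool goes at most 50 mm and 8.59 degrees, less where a joint would pass 70% of its speed; a pose out of reach is approached as far as the arm can. A call with a gripper value outside its range is refused whole. "gripper" is the finger opening in m, from 0 to 0.0854, set as the call begins (left out, the last holds). The fingers move at their own pace and stop on an object; "grip_force" is the grip in N (left out, the last holds). Time passes only in rows, so rows that repeat a pose let the fingers close. It gives the time, the measured TCP pose, the force, the opening and the grip force at its end, in the units of the state.
- ctrl.get_state(): the state, without advancing time (a new reading comes with each control period).
- ctrl.read_camera(name): name is "scene" or "top" or "wrist"; returns the picture (384x512x3 uint8, blue, green, red); there is no depth.
- ctrl.calibration(name): a dict with "fx", "fy", "cx", "cy" (pixels), "cam_to_world" (4x4, takes a point from camera to world coordinates). Camera axes: x right, y up, looking along -z (the intrinsics and any distortion apply to the point x, -y, -z); pixel columns grow to the right and rows downward; lengths in m; the calibration is good to about 2 mm. A picture is of the moment at which its call begins: read the wrist's pose just before it. calibration takes no time and is no camera call; for the wrist camera it gives the pose at the moment of the call.
- ctrl.sign_off(): hands the job in; it is judged then, once.
The state is a dict: "time": time; "qpos": joint angles; "dq": joint speeds; "joint_efforts": joint torques, N m; "eef_pos": TCP position; "tcp_rot": TCP orientation; "contact_force": force on the tool from outside, world axes, zero at the start; "wrist_torque": the same for the moment, N m; "opening": opening from 0.0 (shut) to 1.0 (fully open); "finger_force": force on a finger pad.
Only numpy, scipy, OpenCV 4.12 (cv2) and the standard library are available. Lean on these libraries where they do the work, as an engineer would, in place of code of your own. Each camera call takes 0.05 s, during which the arm holds its last target. There are 200 camera calls.

## Working session

There is one attempt and no reset: what is moved stays moved. The work goes in short steps, Python scripts to look and compute and a tool call to move; the robot and the scene stay as the last step left them, time stands still between calls to the robot, and variables do not carry over. Pictures are saved under pics/ and viewed, at most 10 in all, crops included, and the job is handed in when it is done.

Besides the shell and the picture viewer there is one more tool, called after "Call:" in YAML: its name, and indented under it one key for each argument. step_arm: Moves the arm, as the interface text tells. Its arguments: {"type":"object","properties":{"motion":{"type":"array"},"gripper":{"type":"number"},"grip_force":{"type":"number"}},"required":["motion"]}

```bash
mkdir -p pics
cat > h.py <<'E'
import numpy as np, cv2
from plant import ctrl
from scipy.spatial.transform import Rotation as R
def ray(c,u,v):
    T=np.array(c["cam_to_world"]); d=np.array([(u-c["cx"])/c["fx"],-(v-c["cy"])/c["fy"],-1.0])
    return T[:3,3],T[:3,:3]@d
def onz(c,u,v,z):
    o,d=ray(c,u,v); return o+d*(z-o[2])/d[2]
def proj(c,p):
    T=np.linalg.inv(np.array(c["cam_to_world"])); q=T[:3,:3]@np.array(p)+T[:3,3]
    return c["cx"]+c["fx"]*q[0]/-q[2], c["cy"]-c["fy"]*q[1]/-q[2]
def tri(c1,p1,c2,p2):
    o1,d1=ray(c1,*p1);o2,d2=ray(c2,*p2)
    s=np.linalg.lstsq(np.c_[d1,-d2],o2-o1,rcond=None)[0]
    a,b=o1+d1*s[0],o2+d2*s[1]; return (a+b)/2,np.linalg.norm(a-b)
E
python3 - <<'E'
from h import *
for n in("scene","top"):
    im=ctrl.read_camera(n);cv2.imwrite(f"pics/{n}.png",im)
    c=ctrl.calibration(n);print(n,{k:(np.round(v,3).tolist()) for k,v in c.items()})
s=ctrl.get_state();print(s)
a=cv2.imread("pics/top.png");b=cv2.imread("pics/scene.png")
cv2.imwrite("pics/t2.png",cv2.resize(a,(800,600),interpolation=cv2.INTER_CUBIC))
cv2.imwrite("pics/s2.png",cv2.resize(b,(800,600),interpolation=cv2.INTER_CUBIC))
E
```

```text
scene {'fx': 465.936, 'fy': 465.936, 'cx': 258.701, 'cy': 191.901, 'cam_to_world': [[0.308, -0.806, 0.506, 1.295], [0.951, 0.252, -0.178, -0.273], [0.016, 0.536, 0.844, 1.436], [0.0, 0.0, 0.0, 1.0]]}
top {'fx': 468.774, 'fy': 468.774, 'cx': 258.603, 'cy': 187.102, 'cam_to_world': [[-0.014, 0.991, -0.13, 0.341], [-1.0, -0.014, 0.0, -0.018], [-0.001, 0.13, 0.992, 1.306], [0.0, 0.0, 0.0, 1.0]]}
{'time': 0.1, 'qpos': array([-1.47700803e+00,  2.87122729e-01,  1.57806565e+00, -4.04744508e-05,
        1.27861464e+00, -1.49995003e-01]), 'dq': array([-0.00110436, -0.0019614 , -0.00347348,  0.00077465, -0.00080903,
        0.00026789]), 'joint_efforts': array([ 3.63968074e-04, -4.07296944e+01, -2.93699795e+01, -1.51022618e-04,
        3.39864935e-03,  1.25385424e-05]), 'eef_pos': array([ 0.16289574, -0.65444211,  0.24103606]), 'tcp_rot': array([ 9.92579088e-01,  1.21595773e-01,  1.16899142e-05, -1.10529377e-03]), 'contact_force': array([-0.80845489,  0.31198357,  0.16754536]), 'wrist_torque': array([-0.04616577,  0.02040633,  0.00789004]), 'finger_force': 0.0, 'opening': 0.998820484771565}
```

View pics/t2.png

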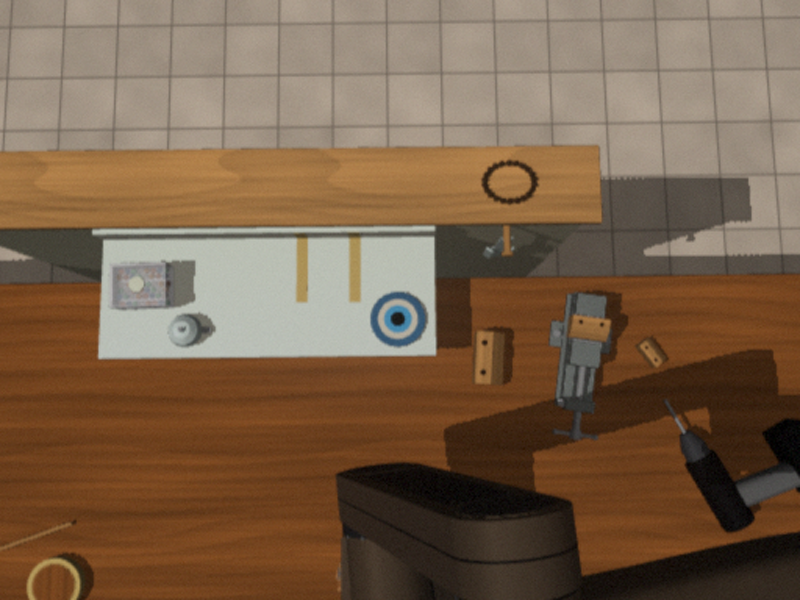

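View pics/s2.png

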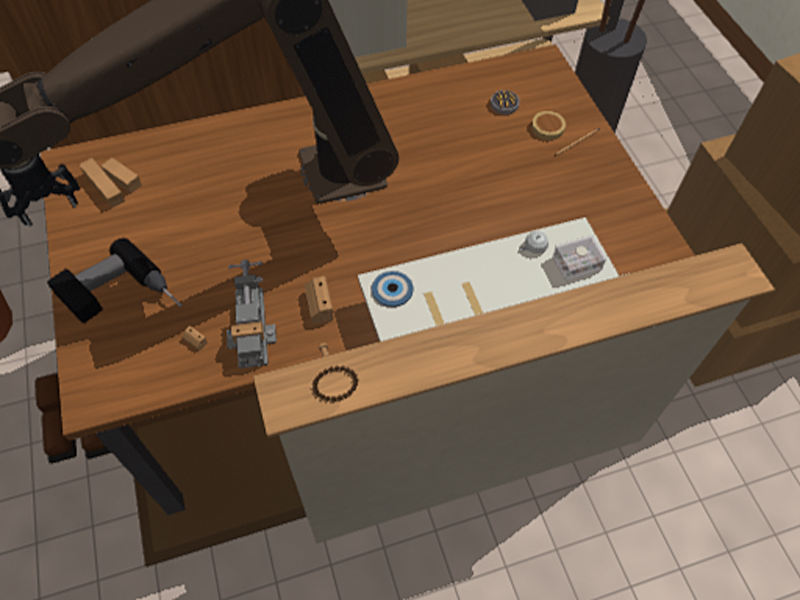

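The top view (800x600 px) shows three wooden blocks: one in the vise at (590,328), a larger one at (489,357) and a small one at (652,352). The middle-sized one in the vise is my choice. The tapes are at (302,268) and (355,268), the coaster at (398,318), the bell at (185,330) and the bead box at (140,285).

Run:
```python
from h import *
c=ctrl.calibration("top");k=1.5625;im=cv2.imread("pics/top.png")
for n,u,v,z in [("block",590,328,.07),("big",489,357,.036),("small",652,352,.02),("tapeL",302,245,.09),("tapeR",355,245,.09),("boardfl",99,358,.09),("boardfr",436,355,.09)]:
    print(n,onz(c,u/k,v/k,z).round(4))
# top face rects of the three blocks
hsv=cv2.cvtColor(im,cv2.COLOR_BGR2HSV)
for n,(u,v) in dict(vise=(590,328),big=(489,357),small=(652,352)).items():
    print(n,hsv[int(v/k),int(u/k)])
s=ctrl.get_state();M=R.from_quat(s["tcp_rot"]).as_matrix();print(M.round(3))
p=onz(c,590/k,328/k,.07)
print("tool offset to 0.22 above block, 0.07 back", M.T@(np.array([p[0]-.07,p[1],.25])-s["eef_pos"]))
T=np.array(ctrl.calibration("wrist")["cam_to_world"]);print((M.T@T[:3,:3]).round(3),(M.T@(T[:3,3]-s["eef_pos"])).round(3))
cv2.imwrite("pics/c1.png",cv2.resize(im[180:290,290:440],(800,587),interpolation=cv2.INTER_CUBIC))
```

```text
block [ 0.4383 -0.3324  0.07  ]
big [ 0.3932 -0.1643  0.036 ]
small [ 0.3986 -0.4516  0.02  ]
tapeL [0.5838 0.1522 0.09  ]
tapeR [0.5826 0.0627 0.09  ]
boardfl [0.3982 0.4874 0.09  ]
boardfr [ 0.3955 -0.0704  0.09  ]
vise [ 16 152 149]
big [ 16 151 149]
small [ 15 153 145]
[[ 0.97   0.241 -0.   ]
 [ 0.241 -0.97   0.002]
 [ 0.    -0.002 -1.   ]]
tool offset to 0.22 above block, 0.07 back [ 0.27705283 -0.26295612 -0.00830683]
[[ 0.     0.953  0.304]
 [ 1.    -0.    -0.001]
 [-0.     0.304 -0.953]] [ 0.078  0.    -0.132]
```

View pics/c1.png

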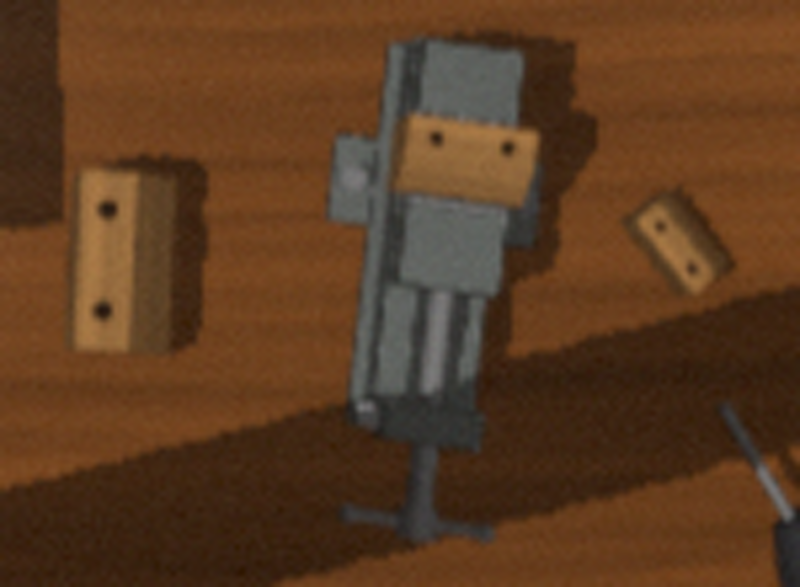

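The crop confirms it: the middle-sized block sits in the vise at (465,160), chamfer towards the T-handle. The larger one is at (125,260) and the small one at (682,242), both loose. Next I move above the vise.

Call:
step_arm:
  motion:
    - {"offset": [0.327, -0.253, 0.02], "twist": 22}
    - {"offset": [0.327, -0.253, 0.02], "twist": 22}
    - {"offset": [0.327, -0.253, 0.02], "twist": 22}
    - {"offset": [0.327, -0.253, 0.02], "twist": 22}
    - {"offset": [0.327, -0.253, 0.02], "twist": 22}
    - {"offset": [0.327, -0.253, 0.02], "twist": 22}
    - {"offset": [0.327, -0.253, 0.02], "twist": 22}
    - {"offset": [0.327, -0.253, 0.02], "twist": 22}
    - {"offset": [0.327, -0.253, 0.02], "twist": 22}
    - {"offset": [0.327, -0.253, 0.02], "twist": 22}
    - {"offset": [0.327, -0.253, 0.02], "twist": 22}
    - {"offset": [0.327, -0.253, 0.02], "twist": 22}
  gripper: 0.085

```text
time: 1.3
eef_pos: [0.4184, -0.332, 0.2223]
tcp_rot: [0.997, -0.071, -0.0, 0.0]
contact_force: [-0.3, -0.4, -0.3]
opening: 0.992
finger_force: 0.0
```

Run:
```python
from h import *
s=ctrl.get_state();c=ctrl.calibration("wrist");im=ctrl.read_camera("wrist");cv2.imwrite("pics/w1.png",im)
import pickle;pickle.dump(c,open("w1.pkl","wb"))
print(s["time"],s["eef_pos"],R.from_quat(s["tcp_rot"]).as_matrix().round(3).tolist(),s["dq"].round(3))
cv2.imwrite("pics/w1b.png",cv2.resize(im,(800,600),interpolation=cv2.INTER_CUBIC))
```

```text
1.3 [ 0.41841099 -0.33199892  0.22233781] [[0.99, -0.142, -0.0], [-0.142, -0.99, -0.0], [-0.0, 0.0, -1.0]] [-0.008  0.002 -0.001  0.001 -0.001  0.002]
```

View pics/w1b.png

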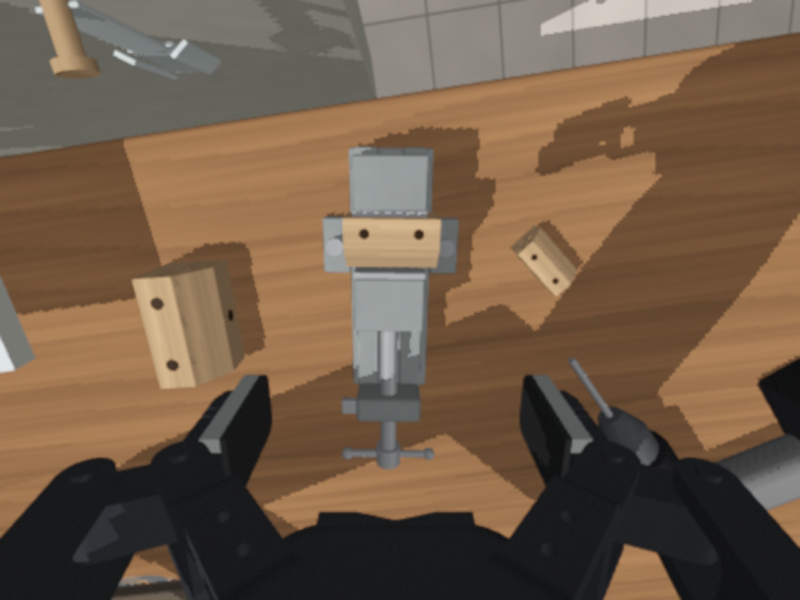

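The wrist view (800x600) shows the block at x 343–441, y 218–268, the moving jaw's top from (354,276) to (428,330), and the fixed jaw's top at (350..431, 152..213). The vise is almost square to the tool.

Run:
```python
from h import *
import pickle;c=pickle.load(open("w1.pkl","rb"));k=1.5625
im=cv2.imread("pics/w1.png");hsv=cv2.cvtColor(im,cv2.COLOR_BGR2HSV)
m=cv2.inRange(hsv,(8,60,110),(25,200,255));m[:130]=0;m[180:]=0;m[:,:215]=0;m[:,285:]=0
n,l,st,ce=cv2.connectedComponentsWithStats(m);i=1+np.argmax(st[1:,4]);print(st[i],ce[i])
ys,xs=np.where(l==i);x0,y0,w,h,_=st[i]
# back edge: first mask row per column; end edges per row
cols=np.arange(x0+8,x0+w-8);top=[ys[xs==q].min() for q in cols];print("back slope",np.polyfit(cols,top,1))
W=lambda u,v,z:onz(c,u,v,z)
a=np.polyfit(cols,top,1)
L=W(x0,np.polyval(a,x0),.07);Rr=W(x0+w,np.polyval(a,x0+w),.07);print("back corners",L,Rr,"len",np.linalg.norm(L-Rr),"yaw",np.degrees(np.arctan2(L[0]-Rr[0],L[1]-Rr[1]))*-1)
d=(L-Rr)/np.linalg.norm(L-Rr);xa=np.array([d[1],-d[0],0]);print("block ctr",(L+Rr)/2-xa*.018,"xaxis",xa)
J={q:W(u/k,v/k,.062) for q,u,v in[("jfl",354,276),("jfr",428,276),("jbl",357,330),("jbr",422,330),("fl",350,213),("fr",431,213),("ffl",349,152),("ffr",433,152)]}
for q in J:print(q,J[q].round(4))
print("jaw front-mid",(J["jfl"]+J["jfr"])/2,np.linalg.norm(J["jfl"]-J["jfr"]))
```

```text
[ 215  130   68   42 2002] [249.07642358 153.62937063]
back slope [2.78750107e-02 1.31823060e+02]
back corners [ 0.46526181 -0.30010548  0.07      ] [ 0.45359921 -0.36822046  0.07      ] len 0.06910619637601033 yaw -9.715929371356292
block ctr [ 0.44168869 -0.33112523  0.07      ] xaxis [ 0.98565659 -0.16876342  0.        ]
jfl [ 0.4214 -0.3037  0.062 ]
jfr [ 0.4141 -0.3548  0.062 ]
jbl [ 0.3811 -0.299   0.062 ]
jbr [ 0.3744 -0.3457  0.062 ]
fl [ 0.4646 -0.3085  0.062 ]
fr [ 0.457  -0.3619  0.062 ]
ffl [ 0.5027 -0.3145  0.062 ]
ffr [ 0.4951 -0.3677  0.062 ]
jaw front-mid [ 0.4177125  -0.32925442  0.062     ] 0.05160075897027932
```

Call:
step_arm:
  motion:
    - {"offset": [-0.027, -0.002, 0.05], "twist": 0}
    - {"offset": [-0.027, -0.002, 0.1], "twist": 0}
    - {"offset": [-0.027, -0.002, 0.14], "twist": 0}
    - {"offset": [-0.027, -0.002, 0.165], "twist": 0}
    - {"offset": [-0.027, -0.002, 0.176], "twist": 0}
    - {"offset": [-0.027, -0.002, 0.176], "twist": 0}

```text
time: 1.95
eef_pos: [0.3917, -0.325, 0.0451]
tcp_rot: [0.997, -0.071, -0.001, -0.001]
contact_force: [-0.4, -0.2, 1.2]
opening: 0.996
finger_force: 0.0
```

Call:
step_arm:
  motion:
    - {"offset": [0, 0, 0], "twist": 0}
    - {"offset": [0, 0, 0], "twist": 0}
    - {"offset": [0, 0, 0], "twist": 0}
    - {"offset": [0, 0, 0], "twist": 0}
    - {"offset": [0, 0, 0], "twist": 0}
    - {"offset": [0, 0, 0], "twist": 0}
  gripper: 0.04
  grip_force: 40

```text
time: 2.55
eef_pos: [0.394, -0.3238, 0.0487]
tcp_rot: [0.997, -0.072, 0.001, -0.002]
contact_force: [1.0, 6.2, 7.9]
opening: 0.576
finger_force: 44.0
```

Call:
step_arm:
  motion:
    - {"offset": [-0.006, -0.001, -0.003], "twist": 0}
    - {"offset": [-0.012, -0.001, -0.003], "twist": 0}
    - {"offset": [-0.018, -0.001, -0.003], "twist": 0}
    - {"offset": [-0.024, -0.001, -0.003], "twist": 0}
    - {"offset": [-0.03, -0.001, -0.003], "twist": 0}
    - {"offset": [-0.036, -0.001, -0.003], "twist": 0}
    - {"offset": [-0.038, -0.001, -0.003], "twist": 0}
    - {"offset": [-0.038, -0.001, -0.003], "twist": 0}
    - {"offset": [-0.038, -0.001, -0.003], "twist": 0}

```text
time: 3.45
eef_pos: [0.3542, -0.3176, 0.0488]
tcp_rot: [0.998, -0.07, -0.001, -0.001]
contact_force: [-2.3, 1.5, -8.3]
opening: 0.575
finger_force: 48.2
```

Call:
step_arm:
  motion:
    - {"offset": [0, 0, 0], "twist": 0}
    - {"offset": [0, 0, 0], "twist": 0}
    - {"offset": [0, 0, 0], "twist": 0}
    - {"offset": [0, 0, 0], "twist": 0}
    - {"offset": [0, 0, -0.05], "twist": 0}
    - {"offset": [0.03, 0, -0.1], "twist": 0}
    - {"offset": [0.05, 0, -0.12], "twist": 0}
    - {"offset": [0.05, 0, -0.12], "twist": 0}
    - {"offset": [0.05, 0, -0.12], "twist": 0}
  gripper: 0.085

```text
time: 4.35
eef_pos: [0.4053, -0.3259, 0.1703]
tcp_rot: [0.998, -0.069, 0.001, 0.001]
contact_force: [0.7, 0.8, -0.2]
opening: 0.994
finger_force: 0.0
```

Run:
```python
from h import *
s=ctrl.get_state();c=ctrl.calibration("wrist");im=ctrl.read_camera("wrist");cv2.imwrite("pics/w2.png",im)
import pickle;pickle.dump(c,open("w2.pkl","wb"))
print(s["time"],s["eef_pos"],R.from_quat(s["tcp_rot"]).as_matrix().round(3).tolist(),s["dq"].round(3))
cv2.imwrite("pics/w2b.png",cv2.resize(im,(800,600),interpolation=cv2.INTER_CUBIC))
```

```text
4.35 [ 0.40531557 -0.32588109  0.17030868] [[0.99, -0.138, 0.001], [-0.138, -0.99, -0.002], [0.001, 0.002, -1.0]] [-0.012  0.019  0.062  0.001  0.004  0.001]
```

View pics/w2b.png

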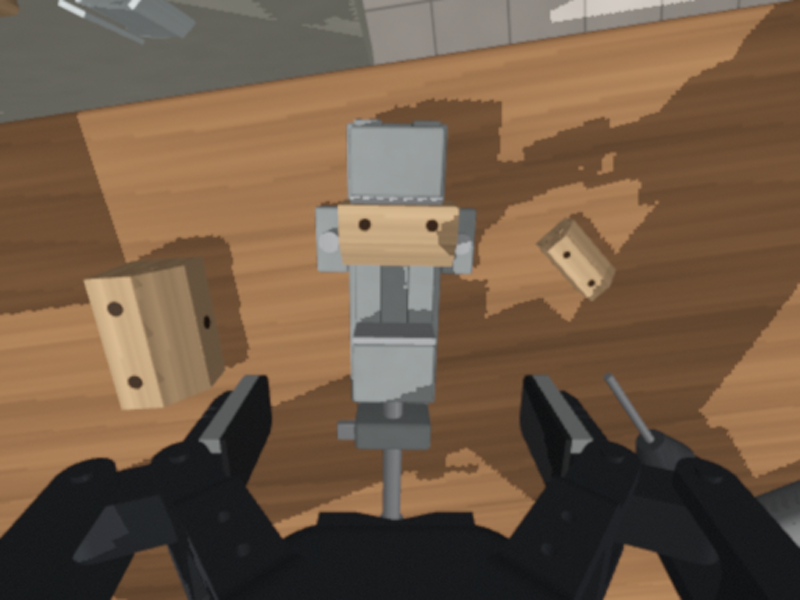

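The jaw is drawn back (its front edge is at y≈338). The block still stands on the bed, with its top back corners at (339,206) and (459,207).

Run:
```python
from h import *
import pickle;c=pickle.load(open("w2.pkl","rb"));k=1.5625
P=lambda u,v,z:onz(c,u/k,v/k,z)
L,Q=P(339,206,.07),P(459,207,.07);d=L-Q;n=np.linalg.norm(d);d/=n;xa=np.array([d[1],-d[0],0])
ctr=(L+Q)/2-xa*.018;print(L,Q,n,"yaw",np.degrees(np.arctan2(xa[1],xa[0])),"ctr",ctr)
print("jaw front",P(354,338,.062),P(437,338,.062),"fixed edge",P(348,199,.062),P(445,199,.062))
s=ctrl.get_state();M=R.from_quat(s["tcp_rot"]).as_matrix();print(M.T@(np.r_[ctr[:2],.05]-s["eef_pos"]))
```

```text
[ 0.46236035 -0.30431323  0.07      ] [ 0.453102   -0.36694565  0.07      ] 0.06331301675751247 yaw -8.408597012852027 ctr [ 0.43992467 -0.33299727  0.07      ]
jaw front [ 0.38361142 -0.29833713  0.062     ] [ 0.37669739 -0.34766186  0.062     ] fixed edge [ 0.46467958 -0.3087043   0.062     ] [ 0.45740813 -0.36086484  0.062     ]
[0.03650001 0.00295453 0.11865309]
```

Call:
step_arm:
  motion:
    - {"offset": [0.037, 0.003, 0.04], "twist": 0}
    - {"offset": [0.037, 0.003, 0.08], "twist": 0}
    - {"offset": [0.037, 0.003, 0.105], "twist": 0}
    - {"offset": [0.037, 0.003, 0.118], "twist": 0}
    - {"offset": [0.037, 0.003, 0.118], "twist": 0}
    - {"offset": [0.037, 0.003, 0.118], "twist": 0}

```text
time: 5.0
eef_pos: [0.4409, -0.334, 0.0517]
tcp_rot: [0.998, -0.07, 0.0, 0.0]
contact_force: [-0.4, 0.3, 0.4]
opening: 0.997
finger_force: 0.0
```

Call:
step_arm:
  motion:
    - {"offset": [0, 0, 0], "twist": 0}
    - {"offset": [0, 0, 0], "twist": 0}
    - {"offset": [0, 0, 0], "twist": 0}
    - {"offset": [0, 0, 0], "twist": 0}
    - {"offset": [0, 0, 0], "twist": 0}
    - {"offset": [0, 0, 0], "twist": 0}
  gripper: 0.05
  grip_force: 70

```text
time: 5.6
eef_pos: [0.4417, -0.3347, 0.0538]
tcp_rot: [0.998, -0.07, 0.001, 0.001]
contact_force: [-2.3, 0.7, 6.3]
opening: 0.729
finger_force: 80.0
```

Call:
step_arm:
  motion:
    - {"offset": [-0.003, 0, -0.02], "twist": 0}
    - {"offset": [-0.003, 0, -0.05], "twist": 0}
    - {"offset": [-0.003, 0, -0.09], "twist": 0}
    - {"offset": [-0.003, 0, -0.13], "twist": 0}
    - {"offset": [-0.003, 0, -0.17], "twist": 0}
    - {"offset": [-0.003, 0, -0.2], "twist": 0}
    - {"offset": [-0.003, 0, -0.2], "twist": 0}

```text
time: 6.3
eef_pos: [0.4401, -0.3353, 0.2585]
tcp_rot: [0.998, -0.07, 0.005, 0.005]
contact_force: [-0.1, -0.9, -0.7]
opening: 0.732
finger_force: 79.2
```

Call:
step_arm:
  motion:
    - {"offset": [0.005, -0.02, 0], "twist": -1}
    - {"offset": [0.007, -0.06, 0], "twist": -2}
    - {"offset": [0.01, -0.105, 0], "twist": -3}
    - {"offset": [0.012, -0.15, 0], "twist": -4}
    - {"offset": [0.015, -0.195, 0], "twist": -5}
    - {"offset": [0.018, -0.24, 0], "twist": -6}
    - {"offset": [0.02, -0.285, 0], "twist": -7}
    - {"offset": [0.022, -0.33, 0], "twist": -7.7}
    - {"offset": [0.025, -0.375, 0], "twist": -7.7}
    - {"offset": [0.027, -0.415, 0], "twist": -7.7}
    - {"offset": [0.029, -0.448, 0], "twist": -7.7}
    - {"offset": [0.029, -0.448, 0], "twist": -7.7}

```text
time: 7.5
eef_pos: [0.5289, 0.1096, 0.2501]
tcp_rot: [1.0, -0.0, -0.001, -0.001]
contact_force: [0.5, -0.6, -0.7]
opening: 0.732
finger_force: 79.2
```

Run:
```python
from h import *
s=ctrl.get_state();c=ctrl.calibration("wrist");im=ctrl.read_camera("wrist");cv2.imwrite("pics/w3.png",im)
import pickle;pickle.dump((c,s),open("w3.pkl","wb"))
print(s["time"],s["eef_pos"],R.from_quat(s["tcp_rot"]).as_matrix().round(3).tolist(),s["dq"].round(3),s["finger_force"],s["contact_force"],s["opening"])
cv2.imwrite("pics/w3b.png",cv2.resize(im,(800,600),interpolation=cv2.INTER_CUBIC))
```

```text
7.5 [0.52885352 0.10964386 0.25014859] [[1.0, -0.001, -0.001], [-0.001, -1.0, 0.001], [-0.001, -0.001, -1.0]] [-0.059 -0.017  0.021 -0.047  0.011 -0.04 ] 79.1517398133874 [ 0.53059748 -0.589097   -0.72003757] 0.7323924022198771
```

View pics/w3b.png

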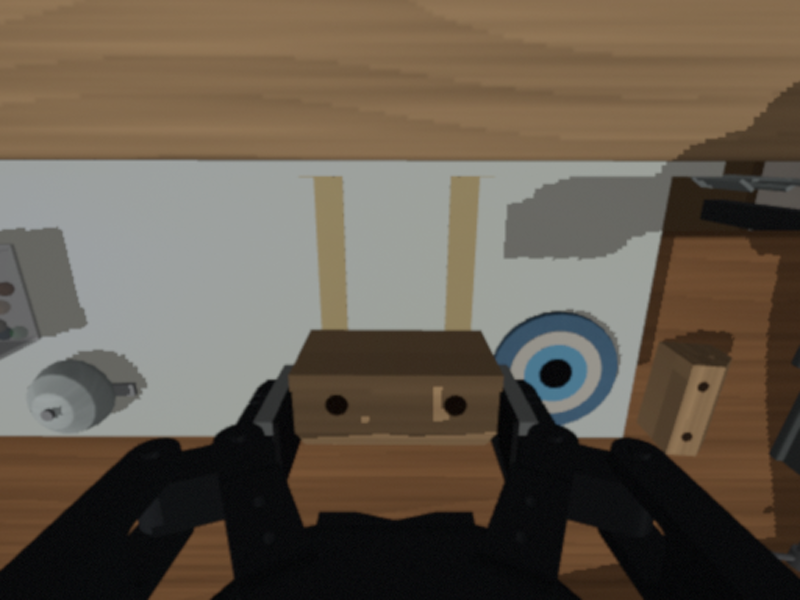

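The view shows the tapes: left 316–347 px, right 446–479 px, both reaching up to the rail's top edge at y≈177. The block is held square, its back face between (313,331)–(481,331) at the bottom and (290,375)–(503,375) at the top.

Run:
```python
from h import *
import pickle;c,s=pickle.load(open("w3.pkl","rb"));k=1.5625
im=cv2.imread("pics/w3.png");hsv=cv2.cvtColor(im,cv2.COLOR_BGR2HSV)
P=lambda u,v,z:onz(c,u,v,z)
for r in (150,175,200):
    m=cv2.inRange(hsv[r:r+1],(12,60,60),(32,255,255))[0];x=np.where(m[190:320])[0]+190
    g=np.split(x,np.where(np.diff(x)>3)[0]+1);e=[(q[0],q[-1]+1) for q in g if len(q)>8]
    W=[[P(a-.5,r,.09)[1].round(4) for a in q] for q in e];print(r,e,W,P(250,r,.09)[0])
    if len(W)==2:print("mid",np.mean(W),"inner gap",W[0][1]-W[1][0])
# rail edge: rows of strong vertical gradient, columns 30..180 & 320..400
g=cv2.cvtColor(im,cv2.COLOR_BGR2GRAY).astype(float)
for u in (190,205,215,297):print(u,g[98:120,u].astype(int))
print("cam",c["cam_to_world"][:3,3] if hasattr(c["cam_to_world"],'shape') else np.array(c["cam_to_world"])[:3,3])
print("rail top edge",P(190,113.3,.135),P(315,113.3,.135),"cap edge",P(100,102,.151),P(400,102,.151))
for n,u,v,z in[("bl",313,331,.0),("br",481,331,0),("tl",290,375,0),("tr",503,375,0)]:
    o,d=ray(c,u/k,v/k)
    zz=s["eef_pos"][2]+(-.018 if n[0]=="b" else .018);print(n,P(u/k,v/k,zz))
print("front edge of board",P(60,437/k,.09),P(200/k,437/k,.09),P(610/k,436/k,.09))
```

```text
150 [(np.int64(203), np.int64(220)), (np.int64(288), np.int64(305))] [[np.float64(0.1628), np.float64(0.1449)], [np.float64(0.073), np.float64(0.055)]] 0.5567934576099908
mid 0.108925 inner gap 0.0719
175 [(np.int64(204), np.int64(221)), (np.int64(287), np.int64(303))] [[np.float64(0.1633), np.float64(0.1448)], [np.float64(0.0731), np.float64(0.0557)]] 0.5294949177825529
mid 0.10922500000000002 inner gap 0.07170000000000001
200 [(np.int64(206), np.int64(222)), (np.int64(286), np.int64(302))] [[np.float64(0.1626), np.float64(0.1447)], [np.float64(0.0731), np.float64(0.0552)]] 0.5005983286866917
mid 0.1089 inner gap 0.0716
190 [112 108 100  92 110 144 158 159 159 159 159 159 159 159 158 157 159 159
 159 159 159 159]
205 [112 109 102  96 113 144 158 159 159 159 159 159 159 158 149 133 131 131
 130 130 130 130]
215 [113 108 102  98 113 144 158 159 159 159 159 159 159 158 149 132 130 130
 130 130 130 130]
297 [112 109 104  99 106 135 157 159 159 160 160 159 159 158 149 131 129 129
 129 128 129 128]
cam [0.60698302 0.10937502 0.38181252]
rail top edge [0.59623814 0.16355124 0.135     ] [0.59616858 0.05618796 0.135     ] cap edge [0.60564362 0.23090363 0.151     ] [ 0.60548303 -0.00720732  0.151     ]
bl [0.54510601 0.14008982 0.23214859]
br [0.54508181 0.07753929 0.23214859]
tl [0.5461073  0.14024514 0.26814859]
tr [0.54608856 0.0779326  0.26814859]
front edge of board [0.39608975 0.34778093 0.09      ] [0.39607559 0.26381162 0.09      ] [ 0.39694603 -0.05975249  0.09      ]
```

Call:
step_arm:
  motion:
    - {"offset": [0.02, 0, 0.04], "twist": 0}
    - {"offset": [0.04, 0, 0.08], "twist": 0}
    - {"offset": [0.044, 0, 0.11], "twist": 0}
    - {"offset": [0.044, 0, 0.125], "twist": 0}
    - {"offset": [0.044, 0, 0.132], "twist": 0}
    - {"offset": [0.044, 0, 0.135], "twist": 0}
    - {"offset": [0.044, 0, 0.135], "twist": 0}

```text
time: 8.25
eef_pos: [0.5738, 0.1058, 0.1176]
tcp_rot: [1.0, -0.003, 0.001, 0.0]
contact_force: [0.4, 0.7, -0.3]
opening: 0.735
finger_force: 79.1
```

Call:
step_arm:
  motion:
    - {"offset": [0.002, 0, 0.001], "twist": 0}
    - {"offset": [0.004, 0, 0.002], "twist": 0}
    - {"offset": [0.005, 0, 0.003], "twist": 0}
    - {"offset": [0.006, 0, 0.003], "twist": 0}
    - {"offset": [0.006, 0, 0.003], "twist": 0}

```text
time: 8.75
eef_pos: [0.5795, 0.1061, 0.1135]
tcp_rot: [1.0, -0.003, 0.0, 0.0]
contact_force: [-0.2, 0.2, -0.8]
opening: 0.733
finger_force: 79.1
```

Call:
step_arm:
  motion:
    - {"offset": [0.0005, -0.003, 0.001], "twist": 0}
    - {"offset": [0.001, -0.003, 0.002], "twist": 0}
    - {"offset": [0.0015, -0.003, 0.003], "twist": 0}
    - {"offset": [0.002, -0.003, 0.004], "twist": 0}
    - {"offset": [0.002, -0.003, 0.004], "twist": 0}

```text
time: 9.25
eef_pos: [0.5806, 0.1092, 0.1098]
tcp_rot: [1.0, -0.003, -0.001, 0.0]
contact_force: [-5.0, 0.5, 4.4]
opening: 0.733
finger_force: 79.7
```

Call:
step_arm:
  motion:
    - {"offset": [0.0005, 0, 0.0005], "twist": 0}
    - {"offset": [0.001, 0, 0.001], "twist": 0}
    - {"offset": [0.0015, 0, 0.0015], "twist": 0}
    - {"offset": [0.0015, 0, 0.0015], "twist": 0}
    - {"offset": [0.0015, 0, 0.0015], "twist": 0}

```text
time: 9.75
eef_pos: [0.5806, 0.1092, 0.1098]
tcp_rot: [1.0, -0.002, -0.004, 0.0]
contact_force: [-13.6, -0.5, 14.4]
opening: 0.735
finger_force: 81.0
```

Call:
step_arm:
  motion:
    - {"offset": [0.0005, 0, 0.0005], "twist": 0}
    - {"offset": [0.001, 0, 0.001], "twist": 0}
    - {"offset": [0.001, 0, 0.001], "twist": 0}
    - {"offset": [0.001, 0, 0.001], "twist": 0}

```text
time: 10.15
eef_pos: [0.5807, 0.1092, 0.1098]
tcp_rot: [1.0, -0.002, -0.005, 0.0]
contact_force: [-19.5, -0.8, 20.2]
opening: 0.731
finger_force: 81.8
```

Run:
```python
from h import *
s=ctrl.get_state();print(s["eef_pos"],s["contact_force"],s["wrist_torque"],R.from_quat(s["tcp_rot"]).as_matrix().round(3).tolist())
im=ctrl.read_camera("wrist");cv2.imwrite("pics/w4.png",im);t=ctrl.read_camera("top");cv2.imwrite("pics/t4.png",t)
cv2.imwrite("pics/f4.png",np.hstack([cv2.resize(im,(400,300)),cv2.resize(t[120:250,150:323],(400,300),interpolation=cv2.INTER_CUBIC)]))
```

```text
[0.5806644  0.10920865 0.10976424] [-19.47489481  -0.76777578  20.21811576] [-0.1324422   2.67142566  0.19974309] [[1.0, -0.004, -0.011], [-0.004, -1.0, -0.001], [-0.011, 0.001, -1.0]]
```

View pics/f4.png

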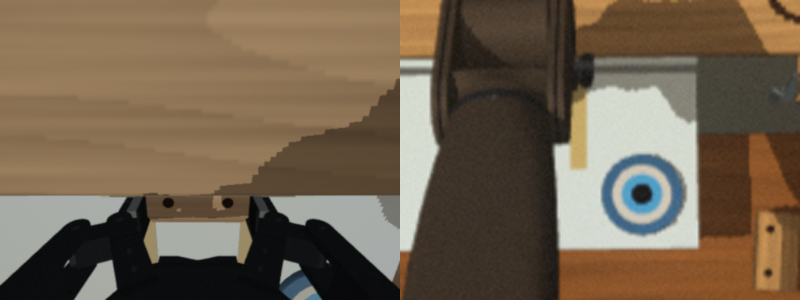

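The block sits centred between the tapes (their inner edges at x≈157 and 238 in the left picture), against both rail and board, with about 20 N on each. The coaster has not moved.

```bash
python3 -c "
from plant import ctrl
print(ctrl.sign_off())"
```

```text
the job is handed in; nothing more can be done
None
```

I handed the job in with the middle-sized block still gripped in the shelf corner, centred between the tapes and pushed diagonally with about 20 N each towards rail and board (wrist force reading); the hand-in returned no verdict.

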